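# Refit the lid of the sediment trap under the studio sink

### The job

Put the blue lid back on the sediment trap under the sink: hold it tilted, hook its steel lip under the ledge at the near end of the trap, then swing it down and press the far edge until the chrome catch snaps over it, and let go. The trap's white cover frame never stands exactly where it is measured, so find it by touch: slip the lip in lightly without forcing it, and press no harder than the catch needs. Leave the other things in the cupboard where they stand.

Things in the scene. Friction and masses are not known exactly. Their poses are not given: they have to be found in the camera images.
- lid_grip (a point): Loose blue plastic lid, plate 200 x 150 x 6 mm, about 0.3 kg, lying flat, right way up. This point: centre of the white flat-sided grip bar on its top, 31 mm above the lid's underside. The bar is 14 mm thick along lid x, 100 mm long along y, 20 mm tall, on two end posts, with a 15 mm gap between bar and plate. Axes: the lid's, x towards its catch edge, z out of its top.
- lid_lip (a point): Middle of the outer end of the lid's lip, a steel tongue 4 mm thick and 100 mm wide that sticks out 18 mm beyond the plate at the lid's -x end, flush with its underside. This point is 2 mm above the underside and 148 mm behind lid_grip along lid x. Axes as lid_grip.
- lid_edge (a point): Middle of the top of the lid's opposite edge, the catch edge at its +x end: 6 mm above the underside, 70 mm ahead of lid_grip along lid x, 218 mm from the end of the lip. Axes as lid_grip.
- trap: Sediment trap, fixed: grey box 236 x 176 mm, pipes on its +y side; origin on the base below trap_slot + 109 mm x. x: ledge to catch, z up. On top a white cover frame (rim, ledge, seal, stops and catch in one) telescopes in the box, set by hand: rim nominally 130 mm up, but the whole frame stands up to 10 mm higher or lower and 4 mm off along x. trap_slot and trap_latch give nominal places.
- trap_slot (a point): Nominal mouth of the slot under the frame's steel ledge at the -x end, nearest the robot: middle of its height and width. It opens to +x, is 11 mm high, 116 wide, 10 deep, floor level with the rim; the ledge is 3 mm thick. The rim is bare and flat for 21 mm out from the mouth, then a flat seal 3 mm high runs round the opening: the lid's hard seat. While tilted, over 15 N on the lid bends the ledge.
- trap_latch (a point): Nominal place of the middle of the top of the lid's catch edge when home: under the catch's nose, 209 mm ahead of trap_slot, 5 mm above it. Two stops on the rim beside the catch, 9 mm high, stand 2.5 mm farther along x: the lid drops in only with its lip at the back of the slot. A bulb seal (2 N/mm) pushes this edge up; the hard seat is 1.5 mm below home. Press with under 25 N: at 40 N the frame cracks.
- catch (a joint): Travel (m) of the sprung chrome catch at the frame's +x end, 34 mm wide, with a steep ramp 12 to 38 mm above the rim. 0 at rest; grows, at most to 0.014, as it is pushed away from the lid. The lid's edge, let down on the ramp, rests 4 to 20 mm above home; pressed down with about 6 to 10 N it pushes the catch back some 5 mm; then the nose snaps over the edge and it reads 0 again.
- caddy_mid (a point): White flip-top plastic caddy, 158 x 118 x 136 mm, its centre. Bystander.
- scourer_mid (a point): Stainless pot scourer, 76 mm across, 32 mm high, its centre. Bystander.
- funnel_mid (a point): Aluminium funnel standing mouth down, 112 mm across, 118 mm high, its centre. Bystander.
- bottle_mid (a point): Sealed green glass bottle, 68 mm across, 230 mm high, its centre. Bystander.
- cleaner_mid (a point): Yellow cleaner bottle with a red cap, 72 mm across, 190 mm high, its centre. Bystander.
- tub_mid (a point): White cup-shaped tub, 90 mm across, 75 mm high, its centre. Bystander.
- brush: Brush lying on the base at the far left. Bystander.

How it is judged (in metres and radians):
On the way:
1. the lip is hooked: its end is past the nominal mouth of the slot, within 14.5 mm of its nominal height and within 12 mm of its middle, while the lid is still tilted by more than 0.1 rad (x of lid_lip in the frame of trap_slot below -0.001 m and z of lid_lip in the frame of trap_slot between -0.0145 and 0.0145 m and y of lid_lip in the frame of trap_slot between -0.012 and 0.012 m and angle between lid_grip's own z axis and vertical above 0.1 rad), for 0.1 s.
At the end, for the whole second after the job is handed in: the lid is home and let go: lip past the slot's nominal mouth, within 12 mm of its middle, catch edge at most 11.5 mm above and 14 mm below its nominal place (the frame varies), lid level to 0.025 rad, catch snapped back over the edge (joint under 2.5 mm) (x of lid_lip in the frame of trap_slot below -0.001 m and z of lid_lip in the frame of trap_slot between -0.0145 and 0.0145 m and y of lid_lip in the frame of trap_slot between -0.012 and 0.012 m and z of lid_edge in the frame of trap_latch between -0.014 and 0.0115 m and angle between lid_grip's own z axis and vertical below 0.025 rad and value of joint catch below 0.0025 m); the robot touches nothing.
It fails at once if the lip is forced while the lid is still tilted: more than 15 N between lid and trap (contact force between lid and trap above 15 N and angle between lid_grip's own z axis and vertical above 0.1 rad).
It fails at once if the lid is forced against the trap with more than 40 N (contact force between lid and trap above 40 N).
It fails at once if the robot pushes on the trap itself with more than 40 N (contact force between any of the fingers, the arm and trap above 40 N).
It fails at once if a bystander is moved by more than 30 mm (distance of any of caddy_mid, scourer_mid, funnel_mid, bottle_mid, cleaner_mid, tub_mid, brush from where it was at the start of the episode above 0.03 m).
It also fails if it takes over 72 s, if anything falls off the work surface, if the arm or the gripper's body presses on something with over 40 N, if the wrist force passes 120 N, or if a joint passes its speed limit or range.

### The arm

A 6-joint arm with a two-finger parallel gripper is mounted at the origin on the work surface. World frame = base frame: x ahead of the robot, y to its left, z up, the work surface at z = 0. Lengths are in mm, angles in degrees, forces in N, time in s.
With the tool pointing down it reaches from about 300 to 850 mm from the base axis. Payload 4.2 kg.
Tool frame: the origin (TCP) lies midway between the tips of the shut fingers; the grasp point (between the pads) lies 19 mm behind it (env.grip_depth is the distance from the TCP to the grasp point, in mm); z points along the fingers, y is the line along which they close (so a half turn about z gives the same grasp; the last joint's range is limited). The gripper opens to 91 mm and grips with 3 to 60 N. Pads are 32 mm wide; open, the fingers measure 118 mm over their backs; the gripper's body (76 mm by 178 mm) begins 60 mm behind the grasp point.
Start: joints at [68.812, 18.312, 89.639, -0, 72.044, -1.146], TCP at [197.061, 540.194, 213.976] pointing down, gripper open.
Joint ranges: [-177.97, 177.97], [-48.28, 115.42], [12.27, 149.76], [-77.06, 257.06], [2.81, 150.46], [-146.56, 146.56]. Speed limits (degrees/s): [147.25, 147.25, 180, 180, 180, 180].

### API

Orientations are given as [roll, pitch, yaw] about the fixed x, y, z axes, in that order (R = Rz(yaw) Ry(pitch) Rx(roll)).
In Python, from workcell import env, eyes gives the robot as it stands.
- The arm moves only by the tool send_rows, never from a script. Its argument "motion" is a list of rows, each a list of 7 numbers: the shift along the world's x, y, z normalised to -1 to 1, where 1 is 0.5 m, then the turn, a rotation vector about the world's x, y, z normalised to -1 to 1, where 1 is 60 degrees, then the opening, from -1 (shut) to 1 (fully open). A call has 1 to 20 rows; each row is the pose to reach, as a shift and turn from the pose commanded when the call began; what a row does not reach only later rows make up. A row lasts 1/8 s, in which the tool goes at most 62.5 mm and 10.7 degrees, less where a joint would pass 70% of its speed; a pose out of reach is approached as far as the arm can. A call with a number of a shift or a turn outside -1 to 1 is refused whole. A call with a gripper value outside its range is refused whole. The fingers move at their own pace and stop on an object; "squeeze" is the grip in N (left out, the last holds). Time passes only in rows, so rows that repeat a pose let the fingers close. It gives the time, the measured TCP pose, the force, the opening and the grip force at its end, in the units of the state.
- env.state(): the state, without advancing time (a new reading comes with each control period).
- eyes.grab_frame(name): name is "scene" or "top" or "wrist"; returns a dict with "pixels" (384x512x3 uint8, red, green, blue), "depth" (384x512 float32, mm along the optical axis (not along the pixel's ray), 0 where there is no reading), "fx", "fy", "cx", "cy" (pixels), "R" (3x3) and "t" (3): a world point X has camera coordinates R X + t; the wrist camera has in their place "T_tool_cam" (4x4, takes a point from camera to tool coordinates, whose origin is the TCP and whose axes are the flange's). Camera axes: x right, y down, z forward; pixel columns grow to the right and rows downward; lengths in mm; the calibration is good to about 2 mm. A picture is of the moment at which its call begins: read the wrist's pose just before it.
- env.job_done(): hands the job in; it is judged then, once.
The state is a dict: "time_s": time; "qpos": joint angles; "qvel": joint speeds; "effort": joint torques, N m; "ee_pos": TCP position; "ee_rot": TCP orientation; "force": force on the tool from outside, world axes, zero at the start; "torque": the same for the moment, N m; "gripper_width": finger opening in mm; "gripper_force": force on a finger pad.
Only numpy, scipy, OpenCV 4.12 (cv2) and the standard library are available. Lean on these libraries where they do the work, as an engineer would, in place of code of your own. Each camera call takes 0.05 s, during which the arm holds its last target. There are 200 camera calls.

## Working session

There is one attempt and no reset: what is moved stays moved. The work goes in short steps, Python scripts to look and compute and a tool call to move; the robot and the scene stay as the last step left them, time stands still between calls to the robot, and variables do not carry over. Pictures are saved under pics/ and viewed, at most 10 in all, crops included, and the job is handed in when it is done.

Besides the shell and the picture viewer there is one more tool, called after "Emit:" as name(argument=value, ...) on one line, values as JSON. send_rows: Moves the arm, as the interface text tells. Its arguments: {"type":"object","properties":{"motion":{"type":"array"},"squeeze":{"type":"number"}},"required":["motion"]}

```bash
mkdir -p pics; cat > h.py <<'E'
import numpy as np,cv2
from workcell import env,eyes
def pts(f):
    d=f["depth"];v,u=np.indices(d.shape)
    P=np.stack([(u-f["cx"])/f["fx"]*d,(v-f["cy"])/f["fy"]*d,d],-1)
    if "R" in f: return (P-np.array(f["t"]))@np.array(f["R"])
    return P
def save(f,n): cv2.imwrite("pics/"+n,f["pixels"][:,:,::-1])
E
python3 - <<'E'
from h import *
s=env.state();print(s)
a=eyes.grab_frame("top");b=eyes.grab_frame("scene")
im=np.hstack([a["pixels"],b["pixels"]]);im=cv2.resize(im,(800,300),interpolation=cv2.INTER_AREA)
cv2.imwrite("pics/a.png",im[:,:,::-1]);save(a,"top.png")
np.savez("top.npz",p=pts(a),c=a["pixels"]);np.savez("scene.npz",p=pts(b),c=b["pixels"])
for f in(a,b):
    h=cv2.cvtColor(f["pixels"],cv2.COLOR_RGB2HSV);m=cv2.inRange(h,(100,100,40),(125,255,255))
    n,l,st,c=cv2.connectedComponentsWithStats(m)
    P=pts(f)
    for i in range(1,n):
        if st[i,4]>100:
            q=P[l==i];q=q[np.isfinite(q).all(1)];print(st[i],c[i],np.median(q,0),np.percentile(q,[2,98],axis=0).round())
E
```

```text
{'time_s': 0.0, 'qpos': array([ 6.88128512e+01,  1.83534348e+01,  8.97075998e+01, -1.20348414e-03,
        7.20428990e+01, -1.14495870e+00]), 'qvel': array([ 0.05089978, -0.10847746, -0.07309907,  0.06468032, -0.0849007 ,
       -0.08343835]), 'effort': array([-1.36585633e-03, -4.12460446e+01, -2.31970417e+01,  7.24014686e-02,
        4.59524291e-02, -1.67341805e-04]), 'ee_pos': array([196.87199015, 539.70493355, 213.09420825]), 'ee_rot': array([-1.79896064e+02, -9.32840720e-04,  1.59958181e+02]), 'force': array([0.06749388, 0.38656035, 0.54470083]), 'torque': array([ 0.01681221, -0.02618568,  0.01830043]), 'gripper_force': 0.0, 'gripper_width': 91.51695584689834}
[  0  76  22  33 413] [ 8.36803874 92.031477  ] [864.50971085 719.95526323  94.98141934] [[839. 703.  12.]
 [914. 741. 107.]]
[ 270  191   48   62 2168] [292.97509225 220.03736162] [ 446.45755884 -254.39972272    5.49366713] [[ 357. -328.   -2.]
 [ 540. -180.   13.]]
[249  15  10  23 122] [253.18032787  26.06557377] [-757.30801526  870.9159905  -170.00995557] [[-789.  836. -246.]
 [-733.  908. -120.]]
[470 133  24  30 367] [481.29155313 143.7520436 ] [895.59003537 726.26964531 100.92058469] [[846. 702.  24.]
 [920. 777. 107.]]
[ 178  184   64   54 1426] [209.73702665 211.29523142] [ 457.59371503 -262.63347288    6.56461816] [[ 365. -331.    2.]
 [ 546. -185.   12.]]
```

View pics/top.png

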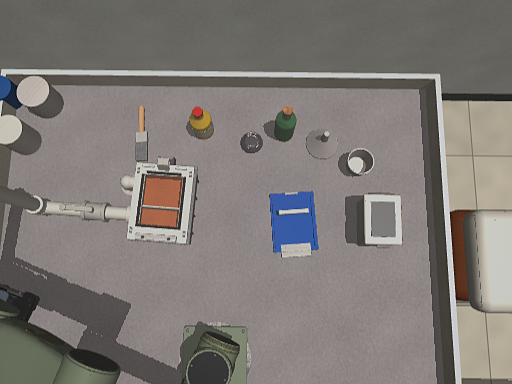

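View pics/a.png

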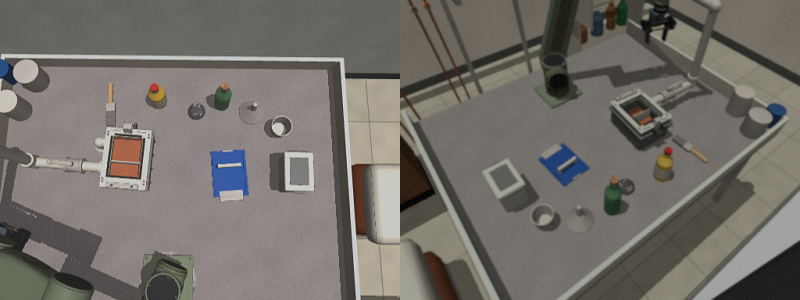

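The top view shows the lid at px (293,220), with its lip at (296,250) and bar at (293,211). The trap is at (163,203), its catch at (165,163) and its ledge at (155,237).

```bash
python3 - <<'E'
from h import *
for n in("top","scene"):
    D=np.load(n+".npz");P=D["p"];c=D["c"];h=cv2.cvtColor(c,cv2.COLOR_RGB2HSV)
    x,y,z=P[...,0],P[...,1],P[...,2]
    reg=lambda m:print(n,m.sum(),P[m].mean(0).round(1),cv2.minAreaRect(P[m][:,:2].astype(np.float32)))
    m=cv2.inRange(h,(100,100,40),(125,255,255))>0
    reg(m&(y<0)&(x<600)&(x>300))
    w=(h[...,1]<40)&(h[...,2]>150)
    near=(x>300)&(x<600)&(y<-150)&(y>-350)
    reg(near&w&(z>20)&(z<45)); reg(near&w&(z<18)&(x<400))
    t=(x>300)&(x<700)&(y>50)&(y<320)
    print(np.histogram(z[t],bins=range(-10,190,10)))
    reg(t&w&(z>115)&(z<150)&(y<290))
    k=t&(z>150);reg(k) if k.sum()>3 else 0
a=cv2.imread("pics/top.png");cv2.imwrite("pics/tr.png",cv2.resize(a[145:265,105:225],(720,600),interpolation=cv2.INTER_CUBIC)) 
E
```

```text
top 2164 [ 450.1 -254.3    5.6] ((446.7579345703125, -255.04544067382812), (198.89459228515625, 149.767333984375), 4.603534698486328)
top 112 [ 477.  -255.2   38.8] ((477.2681884765625, -253.87466430664062), (13.635339736938477, 98.07962036132812), 4.494185447692871)
top 406 [ 350.3 -263.1    4.5] ((349.48309326171875, -263.3162536621094), (169.04576110839844, 93.59085845947266), 88.38987731933594)
(array([1947, 1705,  157,  106, 1418,  283,   21,   31,  101,   94,  172,
        306,   83,  321, 1962,  401,   69,   29,   71]), array([-10,   0,  10,  20,  30,  40,  50,  60,  70,  80,  90, 100, 110,
       120, 130, 140, 150, 160, 170, 180]))
top 1888 [475.2 173.3 134.7] ((490.41400146484375, 178.9189910888672), (202.50489807128906, 247.7947540283203), 86.00191497802734)
top 171 [548.3 167.3 164.1] ((494.6765441894531, 168.96571350097656), (120.47169494628906, 254.10324096679688), 86.0072250366211)
scene 1425 [ 460.1 -260.4    6.6] ((450.236083984375, -256.78302001953125), (197.94134521484375, 150.32411193847656), 4.640866756439209)
scene 29 [ 480.3 -253.3   41.6] ((479.11138916015625, -250.3225555419922), (7.352964878082275, 81.19102478027344), 5.1922760009765625)
scene 0 [nan nan nan] ((0.0, 0.0), (0.0, 0.0), 0.0)
(array([ 662, 1100,  212,  160,  360,  239,  222,  206,  187,  122,  180,
        432,  108,  163, 1220,  211,   38,    6,   42]), array([-10,   0,  10,  20,  30,  40,  50,  60,  70,  80,  90, 100, 110,
       120, 130, 140, 150, 160, 170, 180]))
scene 379 [485.3 163.3 134.6] ((493.2534484863281, 178.1244659423828), (200.71868896484375, 235.9268035888672), 85.59982299804688)
scene 87 [548.2 163.7 164. ] ((497.5424499511719, 173.30697631835938), (115.4052505493164, 254.00015258789062), 87.29146575927734)<stdin>:5: RuntimeWarning: Mean of empty slice.
  ret = um.true_divide(
```

View pics/tr.png

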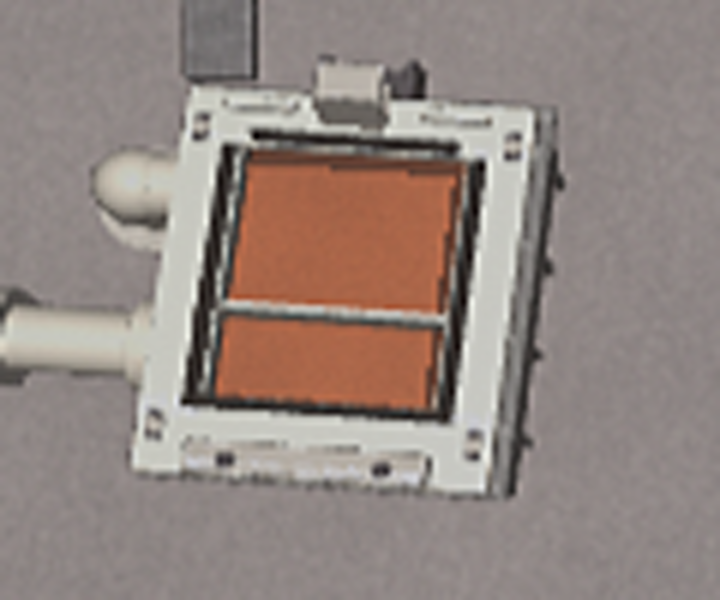

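Emit:
send_rows(motion=[[0, 0, 0.17, 0, 0, -0.17, 1], [0.1, -0.1, 0.34, 0, 0, -0.34, 1], [0.2, -0.2, 0.34, 0, 0, -0.5, 1], [0.3, -0.35, 0.34, 0, 0, -0.67, 1], [0.4, -0.45, 0.34, 0, 0, -0.84, 1], [0.5, -0.55, 0.34, 0, 0, -1, 1], [0.5, -0.65, 0.34, 0, 0, -1, 1], [0.5, -0.73, 0.34, 0, 0, -1, 1], [0.5, -0.73, 0.34, 0, 0, -1, 1], [0.5, -0.73, 0.34, 0, 0, -1, 1], [0.5, -0.73, 0.34, 0, 0, -1, 1]])

```text
time_s: 1.48
ee_pos: [446.9, 175.5, 383.7]
ee_rot: [-180.0, -0.0, 99.9]
force: [0.6, 0.1, -0.2]
gripper_width: 91.1
gripper_force: 0.0
```

```bash
cat >> h.py <<'E'
from scipy.spatial.transform import Rotation as Ro
def wrist():
    s=env.state();f=eyes.grab_frame("wrist");T=np.array(f["T_tool_cam"])
    P=pts(f)@T[:3,:3].T+T[:3,3]
    P=P@Ro.from_euler("xyz",s["ee_rot"],degrees=True).as_matrix().T+s["ee_pos"]
    return s,f,P
E
python3 - <<'E'
from h import *
s,f,P=wrist();print(s["ee_pos"],s["ee_rot"],s["qpos"]);save(f,"w1.png");np.savez("w1.npz",p=P,c=f["pixels"],d=f["depth"])
print(f["T_tool_cam"])
E
```

```text
[446.85956659 175.51046609 383.6952517 ] [-1.79965736e+02 -3.38232411e-02  9.99412070e+01] [2.00430521e+01 6.05807233e+00 8.17781736e+01 3.93375978e-02
 9.21915542e+01 1.01033298e+01]
[[-2.93008803e-04 -9.72331105e-01 -2.33606800e-01  6.48399133e+01]
 [ 9.99999918e-01 -2.19653272e-04 -3.40028931e-04  3.75819463e-01]
 [ 2.79308208e-04 -2.33606881e-01  9.72331089e-01 -1.71210209e+02]
 [ 0.00000000e+00  0.00000000e+00  0.00000000e+00  1.00000000e+00]]
```

View pics/w1.png

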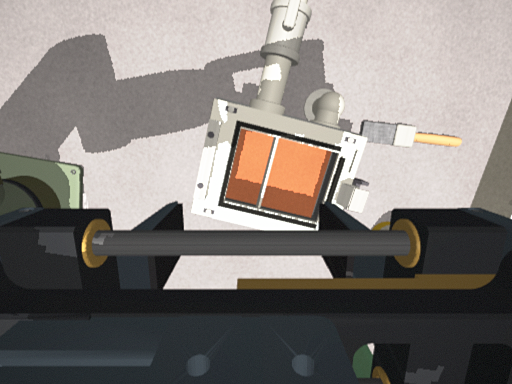

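The wrist view shows the whole cover frame: ledge at px (210,165), catch at (355,193). Next I'll fit its yaw, x position and rim height from the depth.

```bash
python3 - <<'E'
from h import *
D=np.load("w1.npz");P=D["p"];c=D["c"]
z=P[...,2];m=(P[...,0]>330)&(P[...,0]<640)&(P[...,1]>60)&(P[...,1]<285)&(D["d"]>0)
print(np.histogram(z[m],bins=range(90,190,4)))
w=m&(z>124)&(z<150)
w=cv2.morphologyEx(w.astype(np.uint8),cv2.MORPH_OPEN,np.ones((3,3)))
n,l,st,cc=cv2.connectedComponentsWithStats(w);i=1+st[1:,4].argmax();w=l==i
q=P[w];r=cv2.minAreaRect(q[:,:2].astype(np.float32));print(r,np.median(q[:,2]),len(q))
a=r[2]; 
yaw=-(90-a) if a>45 else a
print("yaw",yaw)
# local frame coords, rows along x at central strip
R=Ro.from_euler("z",yaw,degrees=True).as_matrix()
L=(P-np.array([r[0][0],r[0][1],0]))@R
for lo,hi in((-50,-20),(-15,15),(20,50)):
    print(lo)
    for x0 in list(range(-126,-80,3))+list(range(80,140,3)):
        k=m&(L[...,1]>lo)&(L[...,1]<hi)&(L[...,0]>=x0)&(L[...,0]<x0+3)
        if k.sum(): print(x0,k.sum(),np.percentile(L[k][:,2],[10,50,90]).round(1),c[k].mean(0).round(),end=" | ")
    print()
b=m&(c[...,0]>150)&(c[...,2]<110)&(z<124)
print(cv2.minAreaRect(L[b][:,:2].astype(np.float32)))
k=m&(z>155)&(L[...,0]>80);print("catch",L[k].mean(0),np.percentile(L[k],[2,98],axis=0))
im=cv2.imread("pics/w1.png")[80:245,180:390];cv2.imwrite("pics/w1c.png",cv2.resize(im,(756,594),interpolation=cv2.INTER_CUBIC))
E
```

```text
(array([ 158,    3,   60,  196,   55,   59,   97,  146,   23,  113, 1510,
       5691,  617,  311,  917,  133,   41,   43,   40,   50,  123,  269,
          0,    0]), array([ 90,  94,  98, 102, 106, 110, 114, 118, 122, 126, 130, 134, 138,
       142, 146, 150, 154, 158, 162, 166, 170, 174, 178, 182, 186]))
((501.882568359375, 169.46798706054688), (186.44931030273438, 271.088623046875), 86.0793228149414) 135.0606512052107 9033
yaw -3.9206771850585938
-50
-126 34 [147.7 149.  150.6] [222. 220. 218.] | -123 37 [148.1 148.8 150.2] [247. 246. 243.] | -120 36 [147.8 148.8 149.9] [255. 254. 253.] | -117 53 [134.4 135.4 148.9] [230. 228. 219.] | -114 33 [133.6 134.4 135.8] [255. 255. 255.] | -111 34 [134.  134.9 135.6] [254. 255. 254.] | -108 34 [133.2 134.6 135.5] [254. 255. 254.] | -105 33 [133.7 134.9 135.7] [254. 255. 254.] | -102 35 [133.7 134.6 135.8] [242. 243. 242.] | -99 113 [134.6 416.  434.1] [87. 87. 88.] | -96 116 [134.9 413.  430.8] [98. 96. 94.] | -93 33 [136.6 137.7 138.6] [52. 50. 46.] | -90 47 [ 38.1 137.5 138.3] [86. 72. 63.] | -87 43 [ 36.8  39.2 135.7] [159. 117.  94.] 
[... 3435 characters left out ...]
6] [235. 233. 228.] | 107 21 [133.3 134.  135.7] [215. 214. 209.] | 110 8 [133.2 135.1 136. ] [74. 70. 73.] | 113 8 [131.8 134.4 135.6] [76. 73. 76.] | 116 10 [120.9 134.5 135. ] [86. 82. 84.] | 119 9 [124.9 134.1 135.5] [77. 73. 76.] | 122 7 [123.9 134.2 136. ] [106. 102. 105.] | 125 12 [113.1 134.4 135.9] [125. 120. 122.] | 128 10 [115.7 133.9 135.9] [127. 121. 124.] | 131 10 [112.4 134.4 135.5] [130. 124. 127.] | 134 4 [133.8 134.  135.2] [165. 157. 158.] | 
((1.094207763671875, -9.752334594726562), (136.41702270507812, 179.29400634765625), 89.79847717285156)
catch [103.49277999   0.68848008 170.7793969 ] [[ 91.35403456 -15.92112259 156.16382831]
 [119.85265685  16.90565158 176.00329608]]
```

View pics/w1c.png

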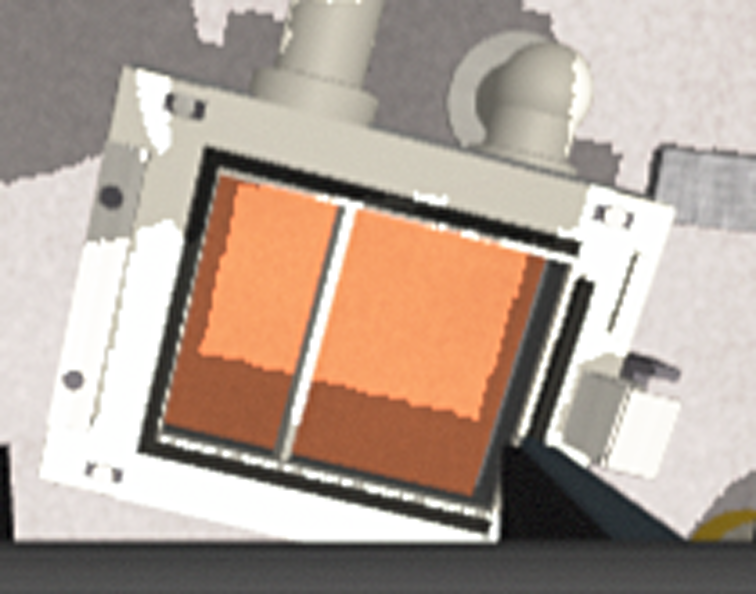

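Emit:
send_rows(motion=[[0.01, -0.12, 0, 0, 0, -0.03, 1], [0.02, -0.24, 0, 0, 0, -0.06, 1], [0.03, -0.36, 0, 0, 0, -0.09, 1], [0.04, -0.48, 0, 0, 0, -0.09, 1], [0.06, -0.6, -0.05, 0, 0, -0.09, 1], [0.06, -0.72, -0.15, 0, 0, -0.09, 1], [0.06, -0.84, -0.25, 0, 0, -0.09, 1], [0.06, -0.858, -0.35, 0, 0, -0.09, 1], [0.06, -0.858, -0.45, 0, 0, -0.09, 1], [0.06, -0.858, -0.5, 0, 0, -0.09, 1], [0.06, -0.858, -0.5, 0, 0, -0.09, 1]])

```text
time_s: 2.9
ee_pos: [476.3, -251.8, 131.6]
ee_rot: [-179.7, -0.2, 94.7]
force: [0.5, 0.5, -0.4]
gripper_width: 91.2
gripper_force: 0.0
```

```bash
python3 - <<'E'
from h import *
D=np.load("w1.npz");P=D["p"]
yaw=-4.2
R=Ro.from_euler("z",yaw,degrees=True).as_matrix();L=(P-np.array([385.7,178,0]))@R
k=(D["d"]>0)&(P[...,2]>146)&(P[...,2]<152)&(abs(L[...,0])<20)&(abs(L[...,1])<90)
print("ledge",cv2.minAreaRect(L[k][:,:2].astype(np.float32)),np.percentile(L[k],[1,99],axis=0),np.median(L[k],0))
s,f,P=wrist();print(s["ee_pos"],s["ee_rot"])
h=cv2.cvtColor(f["pixels"],cv2.COLOR_RGB2HSV)
m=(P[...,2]>30)&(P[...,2]<48)&(f["depth"]>0)&(abs(P[...,0]-477)<40)&(abs(P[...,1]+254)<70)&(h[...,1]<60)
n,l,st,_=cv2.connectedComponentsWithStats(m.astype(np.uint8));m=l==1+st[1:,4].argmax()
print("bar",m.sum(),cv2.minAreaRect(P[m][:,:2].astype(np.float32)),np.median(P[m],0))
b=cv2.inRange(h,(100,100,40),(125,255,255))>0
print("plate",np.median(P[b],0),cv2.minAreaRect(P[b&(P[...,2]<20)][:,:2].astype(np.float32)))
save(f,"w2.png")
E
```

```text
ledge ((-8.081225395202637, -0.14095687866210938), (18.311767578125, 123.20957946777344), 0.33205845952033997) [[-16.92012842 -60.50740535 146.75859826]
 [  0.92918117  60.41972251 151.4892236 ]] [ -7.93481507   2.89668461 148.64663548]
[ 476.28121271 -251.80439642  131.60271906] [-179.7264329    -0.20400077   94.66869666]
bar 1136 ((478.11712646484375, -247.60595703125), (13.812429428100586, 88.2932357788086), 4.574867248535156) [ 478.08329373 -244.54160206   41.43987537]
plate [ 452.56654154 -232.88969979    6.69250482] ((448.0679626464844, -244.5463409423828), (199.32760620117188, 126.8153305053711), 4.699374675750732)
```

Emit:
send_rows(motion=[[0.004, -0.003, -0.08, 0, 0, 0, 1], [0.004, -0.003, -0.15, 0, 0, 0, 1], [0.004, -0.003, -0.2, 0, 0, 0, 1], [0.004, -0.003, -0.22, 0, 0, 0, 1], [0.004, -0.003, -0.234, 0, 0, 0, 1], [0.004, -0.003, -0.234, 0, 0, 0, 1], [0.004, -0.003, -0.234, 0, 0, 0, 1], [0.004, -0.003, -0.234, 0, 0, 0, -0.2], [0.004, -0.003, -0.234, 0, 0, 0, -1], [0.004, -0.003, -0.234, 0, 0, 0, -1], [0.004, -0.003, -0.234, 0, 0, 0, -1], [0.004, -0.003, -0.234, 0, 0, 0, -1], [0.004, -0.003, -0.234, 0, 0, 0, -1], [0.004, -0.003, -0.234, 0, 0, 0, -1], [0.004, -0.003, -0.234, 0, 0, 0, -1]], squeeze=50)

```text
time_s: 4.82
ee_pos: [478.9, -255.3, 16.9]
ee_rot: [-180.0, -0.0, 94.6]
force: [-2.2, -0.6, 1.4]
gripper_width: 13.9
gripper_force: 1.0
```

Emit:
send_rows(motion=[[0, 0, 0, 0, 0, 0, -1], [0, 0, 0, 0, 0, 0, -1], [0, 0, 0.01, 0, 0, 0, -1], [0, 0, 0.03, 0, 0, 0, -1], [0, 0, 0.08, 0, 0, 0, -1], [0, 0, 0.16, 0, 0, -0.04, -1], [0, 0, 0.25, 0, 0, -0.08, -1], [0, 0, 0.34, 0, 0, -0.12, -1], [0, 0, 0.43, 0, 0, -0.145, -1], [0, 0, 0.5, 0, 0, -0.145, -1], [0, 0, 0.5, 0, 0, -0.145, -1], [0, 0, 0.5, 0, 0, -0.145, -1]], squeeze=60)

```text
time_s: 6.32
ee_pos: [478.1, -254.8, 265.4]
ee_rot: [-179.9, -0.1, 85.9]
force: [-0.6, -0.1, -3.3]
gripper_width: 13.6
gripper_force: 60.0
```

Emit:
send_rows(motion=[[0, 0.02, 0.03, 0, 0, 0, -1], [0.01, 0.08, 0.05, 0, -0.02, 0, -1], [0.02, 0.17, 0.05, -0.004, -0.06, 0, -1], [0.03, 0.26, 0.05, -0.009, -0.12, 0, -1], [0.04, 0.35, 0.05, -0.013, -0.18, 0, -1], [0.06, 0.44, 0.05, -0.018, -0.249, 0, -1], [0.08, 0.53, 0.05, -0.018, -0.249, 0, -1], [0.1, 0.62, 0.05, -0.018, -0.249, 0, -1], [0.107, 0.71, 0.03, -0.018, -0.249, 0, -1], [0.107, 0.78, 0, -0.018, -0.249, 0, -1], [0.107, 0.82, -0.03, -0.018, -0.249, 0, -1], [0.107, 0.84, -0.06, -0.018, -0.249, 0, -1], [0.107, 0.842, -0.072, -0.018, -0.249, 0, -1], [0.107, 0.842, -0.072, -0.018, -0.249, 0, -1], [0.107, 0.842, -0.072, -0.018, -0.249, 0, -1], [0.107, 0.842, -0.072, -0.018, -0.249, 0, -1]])

```text
time_s: 8.32
ee_pos: [532.9, 165.2, 231.7]
ee_rot: [164.9, -0.0, 85.8]
force: [-0.0, 0.5, -3.4]
gripper_width: 13.6
gripper_force: 60.0
```

```bash
python3 - <<'E'
from h import *
s=env.state()
f=eyes.grab_frame("top");P=pts(f);h=cv2.cvtColor(f["pixels"],cv2.COLOR_RGB2HSV)
print(s["ee_pos"],s["ee_rot"],s["force"])
b=(cv2.inRange(h,(100,100,40),(125,255,255))>0)&(P[...,2]>120)&(P[...,2]<300)&(P[...,0]>350)&(P[...,0]<650)&(abs(P[...,1]-170)<120)
q=P[b];c=q.mean(0);n=np.linalg.svd(q-c,full_matrices=False)[2][2];print("normal",n,b.sum(),cv2.minAreaRect(q[:,:2].astype(np.float32)))
# lid axes from wrist pose
yaw,th=np.radians(s["ee_rot"][2]-90),np.radians(15)
R=Ro.from_euler("xyz",s["ee_rot"],degrees=True).as_matrix()
ex,ey,ez=R[:,1],R[:,0],-R[:,2]
L=(q-s["ee_pos"])@np.stack([ex,ey,ez],1);print("ex",ex,"ez",ez);print(np.percentile(L,[1,50,99],axis=0).round(1))
T=s["ee_pos"]-148*ex+1.5*ey-14.9*ez;print("lip",T)
a=np.radians(-4.1);A=np.array([[np.cos(a),np.sin(a)],[-np.sin(a),np.cos(a)]])
print("lip in frame",A@(T[:2]-[385.7,178]),T[2]-140.1)
im=f["pixels"][130:270,90:260];cv2.imwrite("pics/t2.png",cv2.resize(im,(680,560),interpolation=cv2.INTER_CUBIC)[:,:,::-1])
E
```

```text
[532.94200633 165.19243468 231.70599945] [ 1.64948058e+02 -2.66930200e-02  8.58030916e+01] [-0.00513239  0.49557936 -3.35898033]
normal [ 0.26827679 -0.02229521 -0.96308384] 1371 ((507.103271484375, 168.96176147460938), (150.4976348876953, 193.05410766601562), 85.63687896728516)
ex [ 0.96309237 -0.07079415  0.25969457] ez [-0.25903114  0.0185569   0.96569069]
[[-128.8  -72.3  -18.6]
 [ -25.   -41.3  -11.1]
 [  65.6   74.7   -4. ]]
lip [394.37367585 176.88944826 178.88310988]
lip in frame [ 8.73087965 -0.48756394] 38.78310987504517
```

View pics/t2.png

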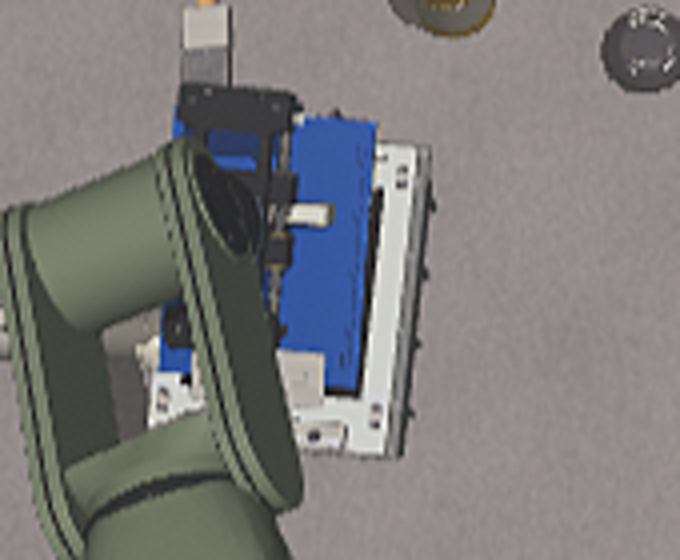

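Emit:
send_rows(motion=[[0, 0, -0.02, 0, 0, 0, -1], [0, 0, -0.04, 0, 0, 0, -1], [0, 0, -0.06, 0, 0, 0, -1], [0, 0, -0.07, 0, 0, 0, -1], [0, 0, -0.072, 0, 0, 0, -1], [0, 0, -0.072, 0, 0, 0, -1], [0, 0, -0.072, 0, 0, 0, -1]])

```text
time_s: 9.25
ee_pos: [532.8, 165.8, 195.4]
ee_rot: [165.0, -0.0, 85.9]
force: [-0.3, -0.0, -1.8]
gripper_width: 13.8
gripper_force: 60.0
```

Emit:
send_rows(motion=[[0, 0, -0.001, 0, 0, 0, -1], [0, 0, -0.002, 0, 0, 0, -1], [0, 0, -0.003, 0, 0, 0, -1], [0, 0, -0.004, 0, 0, 0, -1], [0, 0, -0.004, 0, 0, 0, -1], [0, 0, -0.004, 0, 0, 0, -1]])

```text
time_s: 10.0
ee_pos: [532.6, 165.7, 193.0]
ee_rot: [165.0, -0.0, 85.9]
force: [-1.2, -0.4, -3.2]
gripper_width: 13.8
gripper_force: 60.0
```

Emit:
send_rows(motion=[[0, 0, -0.001, 0, 0, 0, -1], [0, 0, -0.002, 0, 0, 0, -1], [0, 0, -0.003, 0, 0, 0, -1], [0, 0, -0.003, 0, 0, 0, -1], [0, 0, -0.003, 0, 0, 0, -1]])

```text
time_s: 10.62
ee_pos: [532.6, 165.7, 191.5]
ee_rot: [165.0, -0.0, 85.9]
force: [-0.4, 0.1, -3.1]
gripper_width: 13.8
gripper_force: 60.0
```

Emit:
send_rows(motion=[[0, 0, -0.001, 0, 0, 0, -1], [0, 0, -0.002, 0, 0, 0, -1], [0, 0, -0.002, 0, 0, 0, -1], [0, 0, -0.002, 0, 0, 0, -1]])

```text
time_s: 11.12
ee_pos: [532.6, 165.7, 190.5]
ee_rot: [165.0, -0.0, 85.9]
force: [-0.1, 0.1, -3.2]
gripper_width: 13.5
gripper_force: 60.0
```

Emit:
send_rows(motion=[[0, 0, -0.001, 0, 0, 0, -1], [0, 0, -0.002, 0, 0, 0, -1], [0, 0, -0.002, 0, 0, 0, -1], [0, 0, -0.002, 0, 0, 0, -1]])

```text
time_s: 11.62
ee_pos: [532.6, 165.7, 189.5]
ee_rot: [165.0, -0.0, 85.9]
force: [-0.0, 1.3, -2.6]
gripper_width: 14.0
gripper_force: 60.0
```

Emit:
send_rows(motion=[[0, 0, -0.001, 0, 0, 0, -1], [0, 0, -0.001, 0, 0, 0, -1], [0, 0, -0.001, 0, 0, 0, -1]])

```text
time_s: 12.0
ee_pos: [532.6, 165.7, 189.0]
ee_rot: [165.0, -0.0, 85.9]
force: [-0.5, -0.8, -3.1]
gripper_width: 13.4
gripper_force: 60.0
```

Emit:
send_rows(motion=[[0, 0, -0.001, 0, 0, 0, -1], [0, 0, -0.001, 0, 0, 0, -1], [0, 0, -0.001, 0, 0, 0, -1]])

```text
time_s: 12.38
ee_pos: [532.7, 165.7, 188.6]
ee_rot: [165.0, -0.0, 85.9]
force: [-0.1, -0.3, -2.4]
gripper_width: 13.4
gripper_force: 60.0
```

Emit:
send_rows(motion=[[0, 0, -0.001, 0, 0, 0, -1], [0, 0, -0.001, 0, 0, 0, -1], [0, 0, -0.001, 0, 0, 0, -1]])

```text
time_s: 12.75
ee_pos: [532.8, 165.7, 188.3]
ee_rot: [165.0, -0.0, 85.9]
force: [0.4, -0.6, -0.2]
gripper_width: 13.8
gripper_force: 60.0
```

Emit:
send_rows(motion=[[0, 0, 0.003, 0, 0, 0, -1], [0, 0, 0.005, 0, 0, 0, -1], [0, 0, 0.005, 0, 0, 0, -1], [-0.004, 0, 0.005, 0, 0, 0, -1], [-0.008, 0.001, 0.005, 0, 0, 0, -1], [-0.01, 0.001, 0.005, 0, 0, 0, -1], [-0.012, 0.001, 0.005, 0, 0, 0, -1], [-0.014, 0.001, 0.005, 0, 0, 0, -1], [-0.014, 0.001, 0.005, 0, 0, 0, -1]])

```text
time_s: 13.88
ee_pos: [525.5, 166.2, 190.5]
ee_rot: [165.0, -0.0, 85.9]
force: [-0.5, 0.4, -3.7]
gripper_width: 14.0
gripper_force: 60.0
```

Emit:
send_rows(motion=[[-0.002, 0, 0, 0, 0, 0, -1], [-0.004, 0, 0, 0, 0, 0, -1], [-0.006, 0.0005, 0, 0, 0, 0, -1], [-0.008, 0.0005, 0, 0, 0, 0, -1], [-0.008, 0.0005, 0, 0, 0, 0, -1]])

```text
time_s: 14.5
ee_pos: [521.5, 166.5, 190.5]
ee_rot: [165.0, -0.0, 85.9]
force: [0.2, -0.3, -3.6]
gripper_width: 14.1
gripper_force: 60.0
```

Emit:
send_rows(motion=[[-0.002, 0, 0, 0, 0, 0, -1], [-0.004, 0.0003, 0, 0, 0, 0, -1], [-0.006, 0.0005, 0, 0, 0, 0, -1], [-0.006, 0.0005, 0, 0, 0, 0, -1], [-0.006, 0.0005, 0, 0, 0, 0, -1]])

```text
time_s: 15.12
ee_pos: [518.6, 166.7, 190.5]
ee_rot: [165.0, -0.0, 85.9]
force: [0.1, -0.2, -3.3]
gripper_width: 13.9
gripper_force: 60.0
```

Emit:
send_rows(motion=[[-0.001, 0, 0, 0, 0, 0, -1], [-0.002, 0, 0, 0, 0, 0, -1], [-0.002, 0, 0, 0, 0, 0, -1], [-0.002, 0, 0, 0, 0, 0, -1]])

```text
time_s: 15.62
ee_pos: [517.6, 166.7, 190.5]
ee_rot: [165.0, -0.0, 85.9]
force: [0.2, 0.5, -3.6]
gripper_width: 13.7
gripper_force: 60.0
```

Emit:
send_rows(motion=[[-0.001, 0, 0, 0, 0, 0, -1], [-0.002, 0, 0, 0, 0, 0, -1], [-0.003, 0.0002, 0, 0, 0, 0, -1], [-0.003, 0.0002, 0, 0, 0, 0, -1], [-0.003, 0.0002, 0, 0, 0, 0, -1]])

```text
time_s: 16.25
ee_pos: [516.1, 166.8, 190.5]
ee_rot: [165.0, -0.0, 85.9]
force: [-0.3, -0.2, -3.3]
gripper_width: 13.9
gripper_force: 60.0
```

Emit:
send_rows(motion=[[-0.001, 0, 0, 0, 0, 0, -1], [-0.002, 0, 0, 0, 0, 0, -1], [-0.002, 0, 0, 0, 0, 0, -1], [-0.002, 0, 0, 0, 0, 0, -1]])

```text
time_s: 16.75
ee_pos: [515.4, 166.8, 190.7]
ee_rot: [165.0, -0.0, 85.9]
force: [1.2, -0.6, -3.4]
gripper_width: 13.6
gripper_force: 60.0
```

Emit:
send_rows(motion=[[-0.001, 0, 0, 0, 0, 0, -1], [-0.001, 0, 0, 0, 0, 0, -1], [-0.001, 0, 0, 0, 0, 0, -1]])

```text
time_s: 17.12
ee_pos: [515.2, 166.9, 190.9]
ee_rot: [164.9, -0.0, 85.9]
force: [2.2, 0.1, -2.3]
gripper_width: 13.4
gripper_force: 60.0
```

Emit:
send_rows(motion=[[0.002, -0.0001, -0.0045, 0.0013, 0.018, 0, -1], [0.0042, -0.0003, -0.009, 0.0026, 0.0357, 0, -1], [0.0059, -0.0004, -0.014, 0.0038, 0.0536, 0, -1], [0.0074, -0.0005, -0.019, 0.0051, 0.0715, 0, -1], [0.0074, -0.0005, -0.019, 0.0051, 0.0715, 0, -1]])

```text
time_s: 17.75
ee_pos: [518.6, 166.5, 180.7]
ee_rot: [169.4, 0.0, 85.8]
force: [2.7, -0.6, -3.4]
gripper_width: 13.6
gripper_force: 60.0
```

Emit:
send_rows(motion=[[0.0016, -0.0001, -0.005, 0.0013, 0.018, 0, -1], [0.003, -0.0002, -0.0102, 0.0026, 0.0357, 0, -1], [0.0043, -0.0003, -0.0153, 0.0038, 0.0536, 0, -1], [0.0054, -0.0004, -0.0204, 0.0051, 0.0707, 0, -1], [0.0054, -0.0004, -0.0204, 0.0051, 0.0707, 0, -1]])

```text
time_s: 18.38
ee_pos: [521.2, 166.3, 170.6]
ee_rot: [173.6, 0.0, 85.8]
force: [4.2, -0.5, -3.1]
gripper_width: 13.7
gripper_force: 60.0
```

Emit:
send_rows(motion=[[0.001, 0, -0.0036, 0.0009, 0.0117, 0, -1], [0.002, -0.0001, -0.0072, 0.0017, 0.0233, 0, -1], [0.0028, -0.0002, -0.0122, 0.0029, 0.04, 0, -1], [0.0028, -0.0002, -0.0122, 0.0029, 0.04, 0, -1]])

```text
time_s: 18.88
ee_pos: [522.4, 166.3, 164.6]
ee_rot: [176.0, -0.0, 85.8]
force: [3.6, 0.1, -2.4]
gripper_width: 13.6
gripper_force: 60.0
```

Emit:
send_rows(motion=[[0.0004, 0, -0.0026, 0.0006, 0.0083, 0, -1], [0.0008, 0, -0.0052, 0.0012, 0.0166, 0, -1], [0.0008, 0, -0.0052, 0.0012, 0.0166, 0, -1]])

```text
time_s: 19.25
ee_pos: [522.8, 166.3, 162.1]
ee_rot: [177.0, -0.0, 85.9]
force: [1.8, -0.3, -0.2]
gripper_width: 13.5
gripper_force: 60.0
```

```bash
python3 - <<'E'
from h import *
s=env.state();print(s["force"],s["torque"])
E
```

```text
[ 1.84447455 -0.32313179 -0.24655524] [-0.04363996 -0.6186786   0.05583046]
```

Emit:
send_rows(motion=[[0.0003, 0, -0.0026, 0.0006, 0.0083, 0, -1], [0.0005, 0, -0.0052, 0.0012, 0.0166, 0, -1], [0.0005, 0, -0.0052, 0.0012, 0.0166, 0, -1]])

```text
time_s: 19.62
ee_pos: [523.2, 166.3, 159.2]
ee_rot: [178.0, 0.0, 85.9]
force: [2.9, 1.0, -1.6]
gripper_width: 13.8
gripper_force: 60.0
```

```bash
python3 - <<'E'
from h import *
s=env.state();print(s["force"],s["torque"])
E
```

```text
[ 2.93580295  1.00882509 -1.62298056] [-0.03305137 -0.62895728  0.1283582 ]
```

Emit:
send_rows(motion=[[0.0002, 0, -0.0026, 0.0006, 0.0083, 0, -1], [0.0004, 0, -0.0052, 0.0012, 0.0166, 0, -1], [0.0004, 0, -0.0052, 0.0012, 0.0166, 0, -1]])

```text
time_s: 20.0
ee_pos: [523.5, 166.3, 157.1]
ee_rot: [179.0, -0.0, 85.9]
force: [2.1, 0.2, 2.3]
gripper_width: 13.5
gripper_force: 60.0
```

```bash
python3 - <<'E'
from h import *
s=env.state();print(s["force"],s["torque"])
E
```

```text
[2.14320826 0.23913809 2.32611055] [-0.08862924 -0.72019266  0.12450102]
```

Emit:
send_rows(motion=[[0.0001, 0, -0.0013, 0.0003, 0.0042, 0, -1], [0.0002, 0, -0.0026, 0.0006, 0.0083, 0, -1], [0.0002, 0, -0.0026, 0.0006, 0.0083, 0, -1]])

```text
time_s: 20.38
ee_pos: [523.6, 166.3, 156.1]
ee_rot: [179.4, -0.0, 85.9]
force: [0.7, -0.6, 5.6]
gripper_width: 14.0
gripper_force: 60.0
```

```bash
python3 - <<'E'
from h import *
s=env.state();print(s["force"],s["torque"])
E
```

```text
[ 0.70248987 -0.55533625  5.55041814] [-0.05646147 -0.68805973  0.14776466]
```

Emit:
send_rows(motion=[[0, 0, -0.001, 0.0003, 0.0042, 0, -1], [0, 0, -0.002, 0.0005, 0.007, 0, -1], [0, 0, -0.002, 0.0005, 0.007, 0, -1]])

```text
time_s: 20.75
ee_pos: [523.7, 166.3, 155.0]
ee_rot: [179.8, -0.0, 85.9]
force: [1.4, -0.2, 4.9]
gripper_width: 13.8
gripper_force: 60.0
```

```bash
python3 - <<'E'
from h import *
s=env.state();print(s["force"],s["torque"])
E
```

```text
[ 1.43601926 -0.2244679   4.8657989 ] [-0.12337327 -0.78782013  0.09307018]
```

Emit:
send_rows(motion=[[0, 0, -0.001, 0.0002, 0.003, 0, -1], [0, 0, -0.002, 0.0003, 0.004, 0, -1], [0, 0, -0.002, 0.0003, 0.004, 0, -1]])

```text
time_s: 21.12
ee_pos: [523.7, 166.3, 154.6]
ee_rot: [-179.9, -0.0, 85.9]
force: [1.3, -0.7, 7.7]
gripper_width: 14.0
gripper_force: 60.0
```

```bash
python3 - <<'E'
from h import *
s=env.state();print(s["force"],s["torque"])
f=eyes.grab_frame("scene");P=pts(f)
k=(f["depth"]>0)&(P[...,2]>155)&(P[...,2]<180)&(abs(P[...,0]-605)<30)&(abs(P[...,1]-162)<30)
v,u=np.nonzero(k);print(k.sum(),u.mean() if len(u) else 0,v.mean() if len(v) else 0)
im=f["pixels"][85:205,240:400];cv2.imwrite("pics/s3.png",cv2.resize(im,(800,600),interpolation=cv2.INTER_CUBIC)[:,:,::-1])
E
```

```text
[ 1.34300492 -0.7433599   7.68592698] [-0.17895817 -0.64273707  0.14530648]
50 329.14 152.02
```

View pics/s3.png

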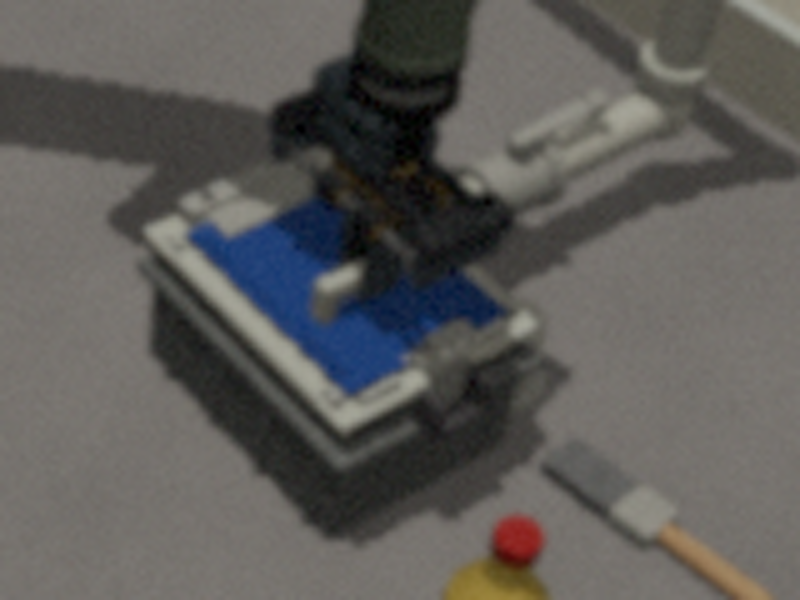

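Emit:
send_rows(motion=[[0, 0, -0.001, 0.0003, 0.004, 0, -1], [0, 0, -0.001, 0.0005, 0.007, 0, -1], [0, 0, -0.001, 0.0005, 0.007, 0, -1]])

```text
time_s: 21.55
ee_pos: [523.7, 166.3, 154.2]
ee_rot: [-179.5, -0.0, 85.9]
force: [-0.7, 0.2, 8.5]
gripper_width: 13.9
gripper_force: 60.0
```

Emit:
send_rows(motion=[[0, 0, 0.002, -0.0005, -0.007, 0, -1], [0, 0, 0.004, -0.0008, -0.011, 0, -1], [0, 0, 0.006, -0.001, -0.014, 0, -1], [0, 0, 0.006, -0.001, -0.014, 0, -1]])

```text
time_s: 22.05
ee_pos: [523.7, 166.3, 155.0]
ee_rot: [179.7, 0.0, 85.9]
force: [5.8, -0.2, -3.4]
gripper_width: 13.6
gripper_force: 60.0
```

Emit:
send_rows(motion=[[0, 0, 0.0015, -0.0003, -0.004, 0, -1], [0, 0, 0.003, -0.0006, -0.008, 0, -1], [0, 0, 0.003, -0.0006, -0.008, 0, -1]])

```text
time_s: 22.42
ee_pos: [523.7, 166.3, 155.1]
ee_rot: [179.3, 0.0, 85.9]
force: [8.5, 0.5, -10.1]
gripper_width: 13.7
gripper_force: 60.0
```

The lid resists a gentle lift, so the catch holds it. I'll relax the pull, release, and clear away.

Emit:
send_rows(motion=[[0, 0, -0.003, 0.0006, 0.008, 0, -1], [0, 0, -0.003, 0.0006, 0.009, 0, -1], [0, 0, -0.003, 0.0006, 0.009, 0, -0.6], [0, 0, -0.003, 0.0006, 0.009, 0, 0], [0, 0, -0.003, 0.0006, 0.009, 0, 0], [0, 0, -0.003, 0.0006, 0.009, 0, 0], [0, 0, 0.02, 0.0006, 0.009, 0, 0], [0, 0, 0.06, 0.0006, 0.009, 0, 0], [0, 0, 0.14, 0.0006, 0.009, 0, 0], [0, 0, 0.25, 0.0006, 0.009, 0, 0], [-0.05, 0, 0.3, 0.0006, 0.009, 0, 0], [-0.1, 0, 0.35, 0, 0, 0, 0], [-0.1, 0, 0.35, 0, 0, 0, 0]])

```text
time_s: 24.05
ee_pos: [473.0, 166.5, 335.9]
ee_rot: [178.9, -0.1, 85.9]
force: [0.3, -0.3, -0.5]
gripper_width: 45.2
gripper_force: 0.0
```

```bash
python3 - <<'E'
from h import *
s,f,P=wrist();print(s["ee_pos"],s["force"]);save(f,"w4.png")
h=cv2.cvtColor(f["pixels"],cv2.COLOR_RGB2HSV)
b=(cv2.inRange(h,(100,100,40),(125,255,255))>0)&(f["depth"]>0)&(abs(P[...,2]-143)<25)&(abs(P[...,0]-490)<130)&(abs(P[...,1]-170)<100)
q=P[b];A=np.c_[q[:,:2]-q[:,:2].mean(0),np.ones(len(q))];print(b.sum(),np.linalg.lstsq(A,q[:,2],rcond=None)[0],cv2.minAreaRect(q[:,:2].astype(np.float32)))
k=(f["depth"]>0)&(P[...,2]>155)&(P[...,2]<180)&(abs(P[...,0]-605)<35)&(abs(P[...,1]-162)<30);print(k.sum(),np.percentile(P[k],[2,50,98],axis=0) if k.sum() else 0)
E
```

```text
[473.01046216 166.51330425 335.90228039] [ 0.30531563 -0.28875299 -0.47689381]
12128 [ 7.64193215e-03 -1.43233859e-03  1.44653004e+02] ((496.23248291015625, 170.1322021484375), (148.92230224609375, 202.6423797607422), 85.88111877441406)
729 [[592.97226362 146.88676521 156.27339755]
 [603.83930184 163.41621329 173.84136898]
 [621.30156525 179.56161447 175.71985712]]
```

View pics/w4.png

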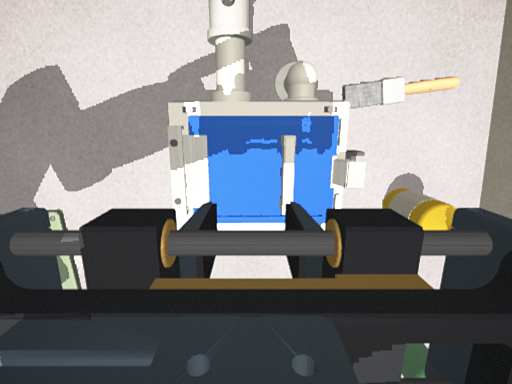

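The lid sits level in the frame (px 190–340), with a slope of 0.008 rad. The catch nose over its edge at (352,170) is back at its rest position.

```bash
python3 -c "
from workcell import env
print(env.job_done())"
```

```text
the job is handed in; nothing more can be done
None
```

The lid is back on the trap with its lip hooked under the ledge and the catch snapped over the far edge. It is released and level, the gripper is clear, and the job is handed in; no verdict came back.

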